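# Click the welder remote's thumbwheel to its pointer and store it

### The arm

A 6-joint arm with a two-finger parallel gripper is mounted at the origin on the work surface. World frame = base frame: x ahead of the robot, y to its left, z up, the work surface at z = 0. Lengths are in m, angles in degrees, forces in N, time in s.
With the tool pointing down it reaches from about 0.375 to 0.9 m from the base axis. Payload 3.1 kg.
Tool frame: the origin (TCP) lies on the centre line of the jaws, within the pads' length; the fingertips stand 8 mm ahead of it and the grasp point (between the pads) lies 11 mm behind it (bot.tip_extent is the distance from the TCP to the fingertips, in m); z points along the fingers, y is the line along which they close (so a half turn about z gives the same grasp; the last joint's range is limited). The gripper opens to 87 mm and grips with 3 to 60 N. Pads are 19 mm wide; open, the fingers measure 117 mm over their backs; the gripper's body (75 mm by 190 mm) begins 51 mm behind the grasp point.
Start: joints at [-73.482, 30.224, 82.088, -0, 67.689, -10.227], TCP at [0.281, -0.558, 0.231] pointing down, gripper open.
Joint ranges: [-176.69, 176.69], [-43.24, 126.21], [12.49, 139.97], [-82, 262], [0, 151.66], [-163.58, 163.58]. Speed limits (degrees/s): [159.86, 159.86, 180, 180, 180, 180].

### API

Orientations are given as a 3x3 rotation matrix whose columns are the frame's x, y, z axes.
In Python, from rig import bot, vision, workorder gives the robot as it stands.
- The arm moves only by the shell command python3 -m handwheel 'ROWS'. ROWS is JSON, a list of rows, each an object with "delta_rot": the turn, a rotation vector about the tool's x, y, z in rad, a list of three; "xyz": the shift along the tool's x, y, z in mm, a list of three; "hand": the closure, from -1 (fully open) to 1 (shut). A call has exactly 5 rows; each row is the pose to reach, as a shift and turn from the pose commanded when the call began, along the tool's axes at that moment; what a row does not reach only later rows make up. A row lasts 1/8 s, in which the tool goes at most 62.5 mm and 10.7 degrees, less where a joint would pass 70% of its speed; a pose out of reach is approached as far as the arm can. A call with a gripper value outside its range is refused whole. The fingers move at their own pace and stop on an object; the grip force is fixed at half the most. Time passes only in rows, so rows that repeat a pose let the fingers close, or fill a call up. It gives the time, the measured TCP pose, the force, the opening and the grip force at its end, in the units of the state.
- bot.read_state(): the state, without advancing time (a new reading comes with each control period).
- vision.capture(name): name is "scene" or "top"; returns the picture (400x640x3 uint8, red, green, blue); there is no depth.
- vision.camera_model(name): a dict with "camera_matrix" (3x3 intrinsics, pixels), "camera_from_world" (4x4, takes a point from world to camera coordinates). Camera axes: x right, y up, looking along -z (the intrinsics and any distortion apply to the point x, -y, -z); pixel columns grow to the right and rows downward; lengths in m; the calibration is good to about 2 mm. A picture is of the moment at which its call begins. camera_model takes no time and is no camera call.
- workorder.hand_in(): hands the job in; it is judged then, once.
The state is a dict: "time_s": time; "joint_positions": joint angles; "qvel": joint speeds; "tau": joint torques, N m; "position": TCP position; "tcp_rot": TCP orientation; "force": force on the tool from outside, world axes, zero at the start; "moment": the same for the moment, N m; "opening": opening from 0.0 (shut) to 1.0 (fully open); "grasp_force": force on a finger pad.
Only numpy, scipy, OpenCV 4.12 (cv2) and the standard library are available. Lean on these libraries where they do the work, as an engineer would, in place of code of your own. Each camera call takes 0.05 s, during which the arm holds its last target. There are 200 camera calls.

### The job

Two remote control units for welders stand on the counter. On the one with the larger toothed thumbwheel, flick the wheel round by its edge with a fingertip, clockwise as seen from above, click by click, until the raised bar on it points straight at the small diamond-shaped block on that unit, and do not let it run on past; then press that unit's round button fully down and let it come up again. Be gentle: do not grip the wheel, do not shift or lift the units, and leave the other unit's wheel and button and everything else on the counter alone.

Things in the scene. Friction and masses are not known exactly. Their poses are not given: they have to be found in the camera images.
- dial_unit: unit to work on: grey box 160 (its x) x 200 (its y) x 55 mm high (the deck), orange side bumpers, about 3 kg, loose on rubber feet; origin at the centre of its underside, z up. On the deck: larger thumbwheel, axis at x -20, y -35 mm; fixed diamond pointer block, 28 mm corner to corner, top 11 mm above the deck, at x +51, y -35 mm; round button at x 0, y +65 mm
- dial_top (a point): larger thumbwheel, black, lying flat: 100 mm over 8 teeth (8 mm thick, every 45 deg), hub 60 mm; gaps 31 mm wide at the tips, 16 at the hub. Point on its axis at the top of the teeth, 83 mm above the counter; teeth go down to 60 mm above it. Turns with the wheel: x axis along the bright bar (6 wide, 4 high, cannot be felt), lying on one tooth from axis to tip; z up
- dial (a joint): larger wheel's angle, rad, grows clockwise seen from above; 0: bar points at the pointer block. Rests at multiples of pi/4 (8 sprung clicks a turn); starts 2, 3 or 4 clicks short (-1.57, -2.36 or -3.14). About 1 to 2 N at a tooth tip turns it; past half-way it snaps on to the next rest and stops, short of that it springs back. Pushing a tooth through 45 deg makes one click
- store_top (a point): centre of the top of the round button (28 mm across, aluminium, in a black collar 44 mm across and 12 mm high) on the unit with the larger wheel; it stands 22 mm above the deck, 77 mm above the counter; z up.
- store (a joint): travel of that button in m: 0 up, 0.006 fully down; about 4 N holds it fully down, and it springs back.
- small_unit: the other unit, not to be worked: the same box, deck, button place and wheel axis as the first; its pointer block at x +37, y -35 mm. Origin at the centre of its underside.
- small_dial_tip (a point): outer top end of the bright bar on the other unit's smaller thumbwheel (72 mm across, hub 40 mm, otherwise like the larger); it turns with that wheel, which must not be turned
- small_store (a joint): travel of the other unit's button in m (0 up, 0.006 down); must not be pressed.
- spray_can: spray can, 52 mm across, 115 mm tall, often between the units; origin under its centre
- tape_roll: roll of tape lying flat, 64 mm across, 25 mm high; origin under its centre
- wrench: open-ended wrench lying along its x; bystander
- screwdriver: screwdriver lying along its x; bystander
- wire_spool: spool of welding wire on end, 80 mm across, 50 mm high; origin under its centre
- rod_carton: carton of welding rods 60 x 160 x 35 mm; origin under its centre
- nozzle_jar: small jar of nozzles, 48 mm across, 60 mm tall; origin under its centre

How it is judged:
By the outcome, as a careful person would: the job done as asked, in the order asked, and still so for the second after the job is handed in, with the robot touching nothing.
It also fails if it takes over 61 s, if anything falls off the work surface, if the arm or the gripper's body presses on something with over 40 N, if the wrist force passes 120 N, or if a joint passes its speed limit or range.

## Working session

There is one attempt and no reset: what is moved stays moved. The work goes in short steps, Python scripts to look and compute and a shell command to move; the robot and the scene stay as the last step left them, time stands still between calls to the robot, and variables do not carry over. Pictures are saved under pics/ and viewed, at most 12 in all, crops included, and the job is handed in when it is done.

```bash
mkdir -p pics; ls; python3 - <<'E'
from rig import bot,vision
import cv2,numpy as np
for n in("scene","top"):
    cv2.imwrite(f"pics/{n}0.png",vision.capture(n)[:,:,::-1]); m=vision.camera_model(n); print({k:np.round(v,4).tolist() if not isinstance(v,str) else v for k,v in m.items()})
s=bot.read_state();print(s['time_s'],s['position'],s['tcp_rot'],s['opening'])
E
```

```text
pics
{'camera_matrix': [[458.708, 0.0, 317.3344], [0.0, 458.708, 204.1268], [0.0, 0.0, 1.0]], 'camera_from_world': [[-0.7582, 0.652, -0.0057, 0.4092], [-0.558, -0.6443, 0.5229, 0.2644], [0.3373, 0.3996, 0.8524, -1.7105], [0.0, 0.0, 0.0, 1.0]]}
{'camera_matrix': [[383.8191, 0.0, 323.428], [0.0, 383.8191, 199.8018], [0.0, 0.0, 1.0]], 'camera_from_world': [[-0.0016, -1.0, -0.001, -0.0039], [0.9955, -0.0017, 0.0944, -0.557], [-0.0944, -0.0008, 0.9955, -1.0533], [0.0, 0.0, 0.0, 1.0]]}
0.1 [ 0.28111301 -0.5574976   0.22966234] [[ 8.93022470e-01  4.50011740e-01 -5.50358378e-04]
 [ 4.50011935e-01 -8.93020551e-01  1.88531036e-03]
 [ 3.56930455e-04 -1.93129236e-03 -9.99998071e-01]] 0.9939288707514776
```

View pics/top0.png

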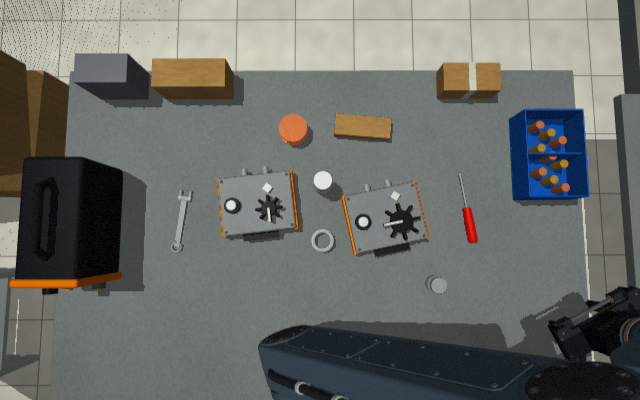

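View pics/scene0.png

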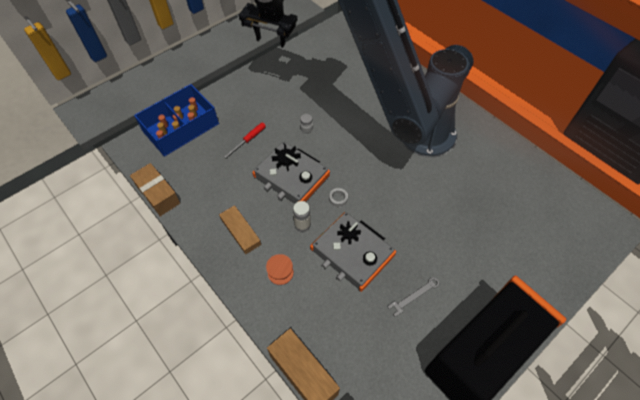

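```bash
cat > h.py <<'E'
import numpy as np
from rig import vision
def proj(n,P):
    m=vision.camera_model(n);p=np.asarray(m['camera_from_world'])@np.r_[P,1];q=np.asarray(m['camera_matrix'])@[p[0],-p[1],-p[2]];return q[:2]/q[2]
def unproj(n,u,v,z):
    m=vision.camera_model(n);T=np.asarray(m['camera_from_world']);d=np.linalg.inv(m['camera_matrix'])@[u,v,1]
    d=T[:3,:3].T@[d[0],-d[1],-d[2]];c=-T[:3,:3].T@T[:3,3];return c+d*(z-c[2])/d[2]
E
python3 - <<'E'
import cv2
a=cv2.imread('pics/top0.png')[170:265,335:435];b=cv2.imread('pics/scene0.png')[130:210,245:345]
a=cv2.resize(a,(600,570),interpolation=cv2.INTER_CUBIC);cv2.imwrite('pics/c1.png',a)
b=cv2.resize(b,(700,560),interpolation=cv2.INTER_CUBIC);cv2.imwrite('pics/c2.png',b)
E
```

```text
(no output)
```

View pics/c1.png

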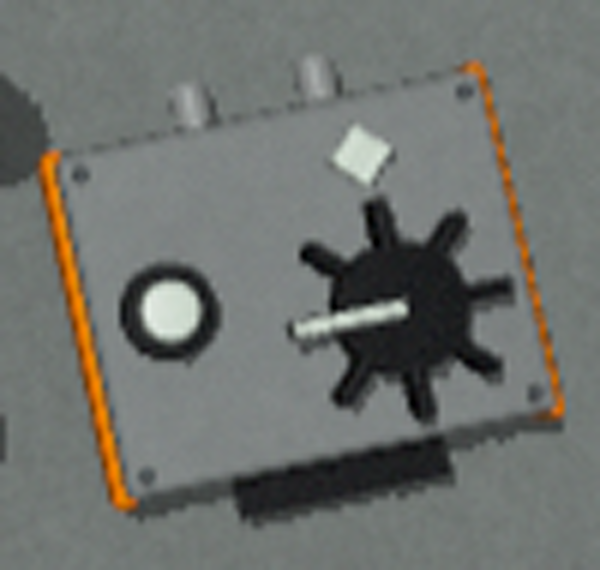

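View pics/c2.png

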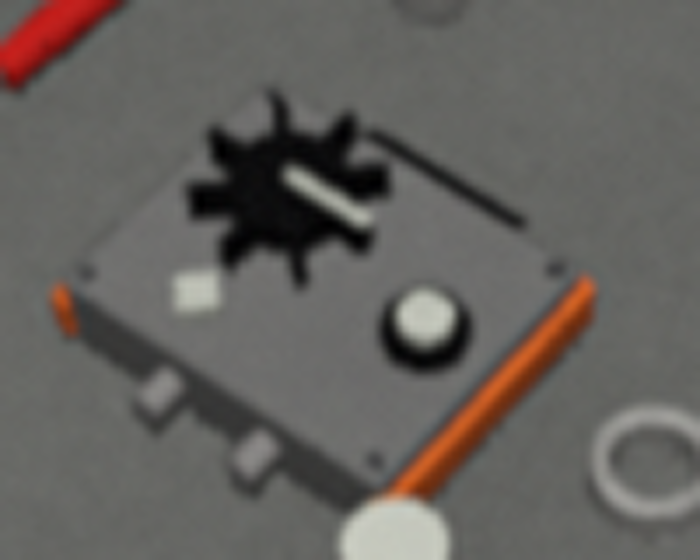

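```bash
cat >> h.py <<'E'
from scipy.optimize import least_squares
L={'dia':(.051,-.035,.066),'but':(0,.065,.077),'ax':(-.020,-.035,.087),'tip':(-.020,.015,.087)}
def W(p,l): c,s=np.cos(p[2]),np.sin(p[2]);return np.array([p[0]+c*l[0]-s*l[1],p[1]+s*l[0]+c*l[1],l[2]])
E
python3 - <<'E'
from h import *
o={'top':{'dia':(360,153),'but':(170,310),'ax':(406,308),'tip':(291,330)},'scene':{'dia':(197,290),'but':(425,315),'ax':(286,172),'tip':(370,218)}}
def px(n,q): return np.array(q)/6+[335-.4,170-.4] if n=='top' else np.array(q)/7+[245-.4,130-.4]
def r(p,ns=('top','scene')): return np.concatenate([proj(n,W(p,L[k]))-px(n,o[n][k]) for n in ns for k in o[n]])
for ns in (('top',),('scene',),('top','scene')):
    f=least_squares(r,[.5,-.15,0.2],args=(ns,));print(ns,f.x,np.round(f.fun,1))
p=f.x
for k in L: print(k,W(p,L[k]).round(4))
for n,q,z in [('tape',(322,240),.025),('jar',(438,285),.06),('can',(322,180),.115)]: print(n,unproj('top',*q,z).round(3))
E
```

```text
('top',) [ 0.50790607 -0.17378419  0.20275982] [-0.   0.3 -0.  -0.1 -0.3 -0.2  0.4 -0. ]
('scene',) [ 0.50943076 -0.17476173  0.20309653] [-0.1  0.1 -0.  -0.4  0.3 -0.2 -0.2  0.4]
('top', 'scene') [ 0.50849553 -0.17417483  0.20286284] [ 0.1  0.1  0.1 -0.3 -0.2 -0.4  0.5 -0.2  0.3  0.1  0.3 -0.4  0.6 -0.2
  0.1  0.4]
dia [ 0.5655 -0.1982  0.066 ]
but [ 0.4954 -0.1105  0.077 ]
ax [ 0.496  -0.2125  0.087 ]
tip [ 0.4859 -0.1635  0.087 ]
tape [ 0.445 -0.001  0.025]
jar [ 0.325 -0.31   0.06 ]
can [ 0.6   -0.001  0.115]
```

```bash
cat >> h.py <<'E'
from scipy.spatial.transform import Rotation as Ro
from rig import bot
AX=np.array([.496,-.2125])
def Rd(a): a=np.radians(a);y=np.array([np.cos(a),np.sin(a),0]);z=np.array([0,0,-1.]);return np.c_[np.cross(y,z),y,z]
def to(xyz,a):
    s=bot.read_state();R=np.array(s['tcp_rot']);print('t',s['time_s'],'pos',np.round(s['position'],4),'F',np.round(s['force'],2))
    print('xyz',np.round(R.T@(np.array(xyz)-s['position'])*1000,1),'rot',np.round(Ro.from_matrix(R.T@Rd(a)).as_rotvec(),4))
def gap(a,z,r=.057): return [AX[0]+r*np.cos(np.radians(a)),AX[1]+r*np.sin(np.radians(a)),z]
E
python3 -c "
from h import *
to(gap(-55.9,.16),-55.9)"
```

```text
t 0.1 pos [ 0.2811 -0.5575  0.2297] F [-0.25  0.75 -0.25]
xyz [ 354.4 -154.7   70.1] rot [-0.0019 -0.0005 -0.1284]
```

```bash
python3 -m handwheel '[{"xyz":[50,-22,0],"delta_rot":[0,0,-0.03],"hand":1},{"xyz":[100,-44,0],"delta_rot":[0,0,-0.06],"hand":1},{"xyz":[150,-66,0],"delta_rot":[0,0,-0.09],"hand":1},{"xyz":[200,-88,10],"delta_rot":[-0.002,0,-0.128],"hand":1},{"xyz":[250,-110,20],"delta_rot":[-0.002,0,-0.128],"hand":1}]'
python3 -m handwheel '[{"xyz":[45,-12,10],"delta_rot":[0,0,0],"hand":1},{"xyz":[85,-28,20],"delta_rot":[0,0,0],"hand":1},{"xyz":[104,-45,35],"delta_rot":[0,0,0],"hand":1},{"xyz":[104,-45,50],"delta_rot":[0,0,0],"hand":1},{"xyz":[104,-45,50],"delta_rot":[0,0,0],"hand":1}]'
python3 -c "
from h import *
to(gap(-55.9,.11),-55.9)
import cv2
a=vision.capture('top')[130:290,320:480,::-1];b=vision.capture('scene')[90:210,215:345,::-1]
cv2.imwrite('pics/d.png',np.hstack([cv2.resize(a,(400,400),interpolation=2),cv2.resize(b,(400,400),interpolation=2)]))"
```

```text
time_s: 0.72
position: [0.4558, -0.3458, 0.2101]
tcp_rot: [[0.828, 0.56, 0.001], [0.56, -0.828, -0.002], [-0.0, 0.002, -1.0]]
force: [0.6, 0.3, -0.2]
opening: 0.515
grasp_force: 0.0
time_s: 1.35
position: [0.515, -0.252, 0.159]
tcp_rot: [[0.828, 0.56, -0.002], [0.56, -0.828, -0.0], [-0.002, -0.001, -1.0]]
force: [0.2, -1.0, 0.3]
opening: 0.024
grasp_force: 0.0
t 1.35 pos [ 0.515 -0.252  0.159] F [ 0.22 -0.96  0.28]
xyz [ 6.5 13.6 49. ] rot [-0.0006  0.0016 -0.0004]
```

View pics/d.png

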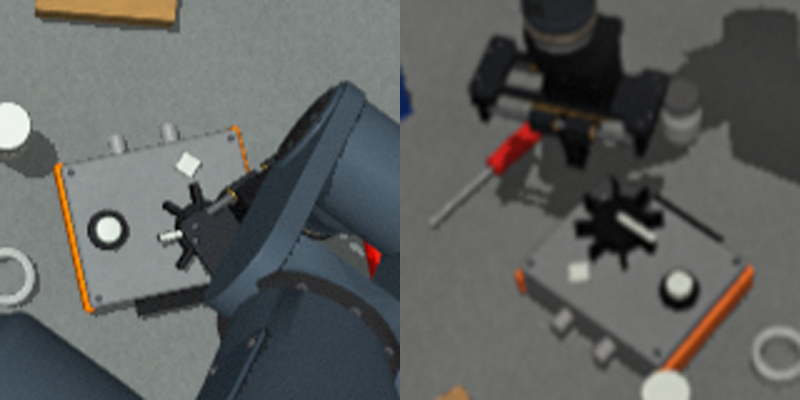

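```bash
python3 -m handwheel '[{"xyz":[3,7,10],"delta_rot":[0,0,0],"hand":1},{"xyz":[6.5,13.6,20],"delta_rot":[0,0,0],"hand":1},{"xyz":[6.5,13.6,35],"delta_rot":[0,0,0],"hand":1},{"xyz":[6.5,13.6,48],"delta_rot":[0,0,0],"hand":1},{"xyz":[6.5,13.6,48],"delta_rot":[0,0,0],"hand":1}]'
python3 -c "
from h import *
to(gap(-55.9,.074),-55.9)
import cv2
b=vision.capture('scene')[110:200,235:345,::-1]
cv2.imwrite('pics/e.png',cv2.resize(b,(660,540),interpolation=2))"
```

```text
time_s: 2.08
position: [0.5279, -0.2587, 0.1107]
tcp_rot: [[0.828, 0.56, -0.002], [0.56, -0.828, 0.001], [-0.001, -0.002, -1.0]]
force: [-0.5, 0.5, -0.8]
opening: 0.003
grasp_force: 0.0
t 2.075 pos [ 0.5279 -0.2587  0.1107] F [-0.51  0.49 -0.79]
xyz [-0.4  0.9 36.7] rot [-0.0018  0.0015 -0.0003]
```

View pics/e.png

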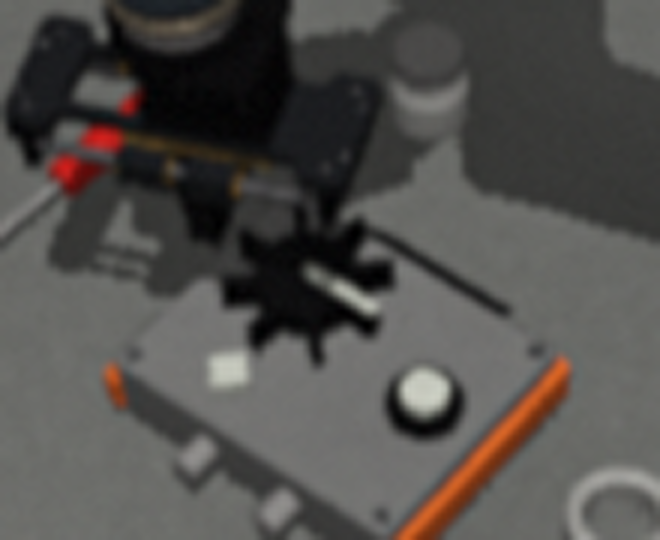

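```bash
python3 -m handwheel '[{"xyz":[0,1,9],"delta_rot":[0,0,0],"hand":1},{"xyz":[0,1,18],"delta_rot":[0,0,0],"hand":1},{"xyz":[0,1,27],"delta_rot":[0,0,0],"hand":1},{"xyz":[0,1,36],"delta_rot":[0,0,0],"hand":1},{"xyz":[0,1,36],"delta_rot":[0,0,0],"hand":1}]'
python3 -c "
from h import *
to(gap(-55.9,.074),-55.9)
import cv2
b=vision.capture('scene')[110:200,235:345,::-1]
cv2.imwrite('pics/e2.png',cv2.resize(b,(660,540),interpolation=2))
for k in range(1,6):
    a=-55.9-4.5*k; d=np.array(gap(a,0))-gap(-55.9,0); print(np.round(Rd(-55.9).T@d*1000,1), round(np.radians(4.5*k),4))"
```

```text
time_s: 2.75
position: [0.5291, -0.2601, 0.0755]
tcp_rot: [[0.828, 0.56, -0.001], [0.56, -0.828, -0.0], [-0.001, 0.0, -1.0]]
force: [-0.0, 0.7, -0.9]
opening: 0.003
grasp_force: 0.0
t 2.75 pos [ 0.5291 -0.2601  0.0755] F [-0.03  0.68 -0.86]
xyz [-0.7 -0.9  1.5] rot [ 0.      0.0008 -0.0004]
[-4.5 -0.2  0. ] 0.0785
[-8.9 -0.7  0. ] 0.1571
[-13.3  -1.6   0. ] 0.2356
[-17.6  -2.8   0. ] 0.3142
[-21.8  -4.3   0. ] 0.3927
```

View pics/e2.png

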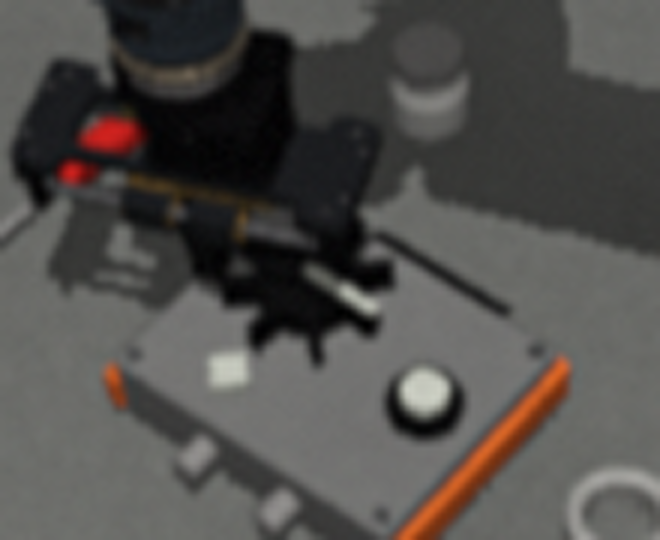

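```bash
python3 -m handwheel '[{"xyz":[-5,-0.5,0],"delta_rot":[0,0,0.079],"hand":1},{"xyz":[-9.4,-1.2,0],"delta_rot":[0,0,0.157],"hand":1},{"xyz":[-13.8,-2.1,0],"delta_rot":[0,0,0.236],"hand":1},{"xyz":[-18.1,-3.3,0],"delta_rot":[0,0,0.314],"hand":1},{"xyz":[-22.3,-5,0],"delta_rot":[0,0,0.393],"hand":1}]'
python3 -c "
from h import *
to(gap(-78.4,.075),-78.4)"
```

```text
time_s: 3.42
position: [0.5091, -0.2694, 0.0769]
tcp_rot: [[0.98, 0.198, 0.003], [0.198, -0.98, -0.003], [0.002, 0.003, -1.0]]
force: [1.8, 0.1, -0.8]
opening: 0.005
grasp_force: 0.4
t 3.425 pos [ 0.5091 -0.2694  0.0769] F [ 1.83  0.09 -0.81]
xyz [-1.4 -1.4  1.9] rot [ 0.0035 -0.0022 -0.0034]
```

```bash
python3 -m handwheel '[{"xyz":[-4.7,-0.2,0],"delta_rot":[0,0,0.079],"hand":1},{"xyz":[-9.1,-0.9,0.5],"delta_rot":[0,0,0.157],"hand":1},{"xyz":[-13.5,-1.8,1],"delta_rot":[0,0,0.236],"hand":1},{"xyz":[-17.8,-3.0,1],"delta_rot":[0,0,0.314],"hand":1},{"xyz":[-22,-4.5,1],"delta_rot":[0,0,0.393],"hand":1}]'
python3 -m handwheel '[{"xyz":[0,0,0],"delta_rot":[0,0,0],"hand":1},{"xyz":[0,0,0],"delta_rot":[0,0,0],"hand":1},{"xyz":[0,0,0],"delta_rot":[0,0,0],"hand":1},{"xyz":[0,0,0],"delta_rot":[0,0,0],"hand":1},{"xyz":[0,0,0],"delta_rot":[0,0,0],"hand":1}]'
python3 -c "
from h import *
to(gap(-100.9,.075),-100.9)
import cv2
b=vision.capture('scene')[110:200,235:345,::-1]
a=vision.capture('top')[170:265,335:435,::-1]
cv2.imwrite('pics/f.png',np.hstack([cv2.resize(b,(400,330),interpolation=2),cv2.resize(a,(350,330),interpolation=2)]))"
```

```text
time_s: 4.05
position: [0.4861, -0.2691, 0.0759]
tcp_rot: [[0.981, -0.193, 0.002], [-0.193, -0.981, -0.002], [0.002, 0.002, -1.0]]
force: [0.8, 0.0, -0.1]
opening: 0.003
grasp_force: 0.0
time_s: 4.68
position: [0.486, -0.2689, 0.0754]
tcp_rot: [[0.982, -0.19, 0.001], [-0.19, -0.982, -0.002], [0.001, 0.002, -1.0]]
force: [0.7, 0.1, -0.5]
opening: 0.006
grasp_force: 0.0
t 4.675 pos [ 0.486  -0.2689  0.0754] F [ 0.65  0.07 -0.49]
xyz [-0.8 -0.2  0.4] rot [ 0.0015 -0.0013 -0.0007]
```

View pics/f.png

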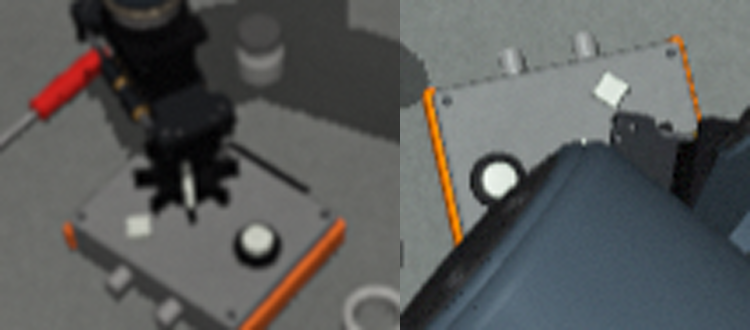

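```bash
python3 -m handwheel '[{"xyz":[-5,-0.2,0],"delta_rot":[0,0,0.079],"hand":1},{"xyz":[-9.5,-0.9,0],"delta_rot":[0,0,0.157],"hand":1},{"xyz":[-13.9,-1.8,0],"delta_rot":[0,0,0.236],"hand":1},{"xyz":[-18.2,-3,0],"delta_rot":[0,0,0.314],"hand":1},{"xyz":[-22.4,-4.5,0],"delta_rot":[0,0,0.393],"hand":1}]'
python3 -c "
from h import *
to(gap(-123.4,.075),-123.4)"
```

```text
time_s: 5.4
position: [0.4653, -0.2605, 0.0755]
tcp_rot: [[0.833, -0.554, 0.002], [-0.554, -0.833, -0.003], [0.003, 0.001, -1.0]]
force: [0.8, -0.1, 1.1]
opening: 0.006
grasp_force: 0.3
t 5.4 pos [ 0.4653 -0.2605  0.0755] F [ 0.82 -0.09  1.08]
xyz [-0.8 -0.   0.5] rot [ 0.0009 -0.0033 -0.004 ]
```

```bash
python3 -m handwheel '[{"xyz":[-4.7,-0.2,0],"delta_rot":[0,0,0.079],"hand":1},{"xyz":[-9.1,-0.8,0],"delta_rot":[0,0,0.157],"hand":1},{"xyz":[-13.5,-1.7,0],"delta_rot":[0,0,0.236],"hand":1},{"xyz":[-17.8,-2.9,0],"delta_rot":[0,0,0.314],"hand":1},{"xyz":[-22,-4.4,0],"delta_rot":[0,0,0.393],"hand":1}]'
python3 -m handwheel '[{"xyz":[0,0,0],"delta_rot":[0,0,0],"hand":1},{"xyz":[0,0,0],"delta_rot":[0,0,0],"hand":1},{"xyz":[0,0,0],"delta_rot":[0,0,0],"hand":1},{"xyz":[0,0,0],"delta_rot":[0,0,0],"hand":1},{"xyz":[0,0,0],"delta_rot":[0,0,0],"hand":1}]'
python3 -c "
from h import *
to(gap(-145.9,.075),-145.9)
import cv2
b=vision.capture('scene')[110:200,235:345,::-1]
cv2.imwrite('pics/g.png',cv2.resize(b,(600,490),interpolation=2))"
```

```text
time_s: 6.02
position: [0.4488, -0.2443, 0.0754]
tcp_rot: [[0.557, -0.83, 0.001], [-0.83, -0.557, -0.002], [0.002, 0.0, -1.0]]
force: [0.2, 0.4, 0.3]
opening: 0.004
grasp_force: 0.0
time_s: 6.65
position: [0.4489, -0.2444, 0.0753]
tcp_rot: [[0.559, -0.829, 0.001], [-0.829, -0.559, -0.002], [0.002, 0.0, -1.0]]
force: [-0.3, -0.1, 0.3]
opening: 0.007
grasp_force: 0.0
t 6.65 pos [ 0.4489 -0.2444  0.0753] F [-0.32 -0.12  0.33]
xyz [-0.   0.1  0.3] rot [ 0.0001 -0.002  -0.0014]
```

View pics/g.png

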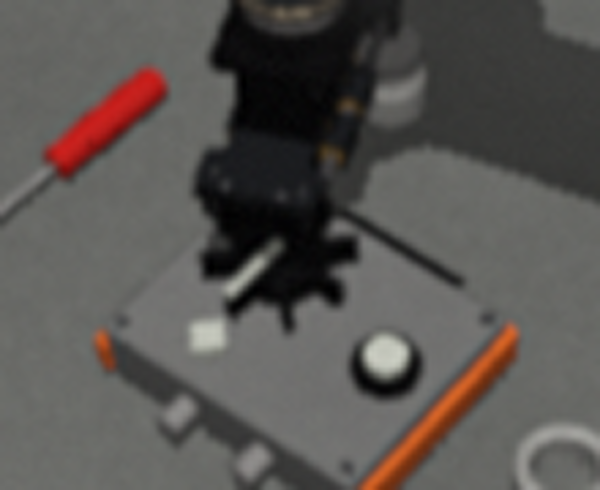

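```bash
python3 -m handwheel '[{"xyz":[0,0,-10],"delta_rot":[0,0,0],"hand":1},{"xyz":[0,0,-20],"delta_rot":[0,0,0],"hand":1},{"xyz":[0,0,-35],"delta_rot":[0,0,0],"hand":1},{"xyz":[0,0,-50],"delta_rot":[0,0,0],"hand":1},{"xyz":[0,0,-50],"delta_rot":[0,0,0],"hand":1}]'
python3 -c "
from h import *
to([.4954,-.1105,.1],-145.9)"
```

```text
time_s: 7.32
position: [0.4497, -0.245, 0.1271]
tcp_rot: [[0.559, -0.829, 0.004], [-0.829, -0.559, -0.004], [0.006, -0.001, -1.0]]
force: [-0.3, 0.7, 0.0]
opening: 0.004
grasp_force: 0.0
t 7.325 pos [ 0.4497 -0.245   0.1271] F [-0.29  0.68  0.02]
xyz [ -86.1 -113.1   26.7] rot [-0.0008 -0.0057 -0.0014]
```

```bash
python3 -m handwheel '[{"xyz":[-21,-28,0],"delta_rot":[0,0,0],"hand":1},{"xyz":[-43,-56,0],"delta_rot":[0,0,0],"hand":1},{"xyz":[-65,-85,0],"delta_rot":[0,0,0],"hand":1},{"xyz":[-86,-113,5],"delta_rot":[0,0,0],"hand":1},{"xyz":[-86,-113,20],"delta_rot":[0,0,0],"hand":1}]'
python3 -m handwheel '[{"xyz":[0,0,0],"delta_rot":[0,0,0],"hand":1},{"xyz":[0,0,3],"delta_rot":[0,0,0],"hand":1},{"xyz":[0,0,6],"delta_rot":[0,0,0],"hand":1},{"xyz":[0,0,6],"delta_rot":[0,0,0],"hand":1},{"xyz":[0,0,6],"delta_rot":[0,0,0],"hand":1}]'
python3 -c "
from h import *
to([.4954,-.1105,.085],-145.9)
import cv2
b=vision.capture('scene')[120:220,245:365,::-1]
cv2.imwrite('pics/h.png',cv2.resize(b,(600,500),interpolation=2))"
```

```text
time_s: 7.95
position: [0.495, -0.108, 0.1052]
tcp_rot: [[0.562, -0.827, 0.002], [-0.827, -0.562, -0.002], [0.003, -0.001, -1.0]]
force: [0.7, 0.7, 0.4]
opening: 0.005
grasp_force: 0.0
time_s: 8.57
position: [0.4944, -0.1102, 0.0993]
tcp_rot: [[0.559, -0.829, 0.001], [-0.829, -0.559, -0.002], [0.002, 0.0, -1.0]]
force: [-0.1, 0.5, 0.0]
opening: 0.007
grasp_force: 0.0
t 8.575 pos [ 0.4944 -0.1102  0.0993] F [-0.08  0.54  0.04]
xyz [ 0.8 -0.6 14.3] rot [ 0.     -0.0022 -0.0021]
```

View pics/h.png

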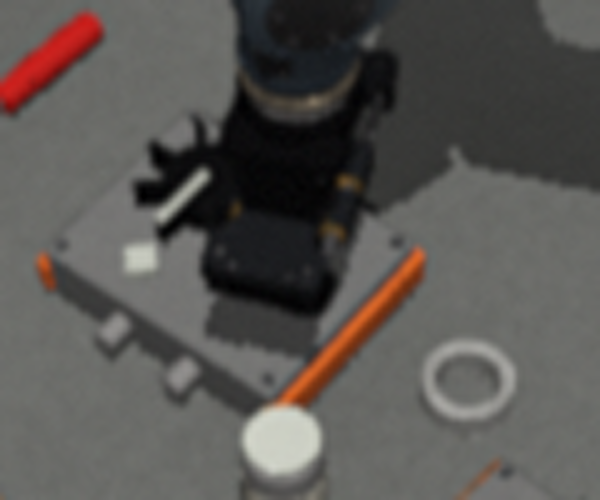

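```bash
python3 -m handwheel '[{"xyz":[1,0,5],"delta_rot":[0,0,0],"hand":1},{"xyz":[1,0,10],"delta_rot":[0,0,0],"hand":1},{"xyz":[1,0,14],"delta_rot":[0,0,0],"hand":1},{"xyz":[1,0,17],"delta_rot":[0,0,0],"hand":1},{"xyz":[1,0,17],"delta_rot":[0,0,0],"hand":1}]'
python3 -m handwheel '[{"xyz":[0,0,1],"delta_rot":[0,0,0],"hand":1},{"xyz":[0,0,2],"delta_rot":[0,0,0],"hand":1},{"xyz":[0,0,3],"delta_rot":[0,0,0],"hand":1},{"xyz":[0,0,3],"delta_rot":[0,0,0],"hand":1},{"xyz":[0,0,3],"delta_rot":[0,0,0],"hand":1}]'
```

```text
time_s: 9.25
position: [0.4949, -0.1106, 0.0821]
tcp_rot: [[0.559, -0.829, 0.001], [-0.829, -0.559, -0.001], [0.002, 0.0, -1.0]]
force: [-1.0, 0.1, 2.4]
opening: 0.004
grasp_force: 1.3
time_s: 9.88
position: [0.4948, -0.1106, 0.0794]
tcp_rot: [[0.559, -0.829, 0.001], [-0.829, -0.559, -0.002], [0.002, 0.0, -1.0]]
force: [-1.3, 1.2, 4.7]
opening: 0.007
grasp_force: 2.6
```

Nearly at the bottom; press slightly further to feel the stop.

```bash
python3 -m handwheel '[{"xyz":[0,0,0.5],"delta_rot":[0,0,0],"hand":1},{"xyz":[0,0,1],"delta_rot":[0,0,0],"hand":1},{"xyz":[0,0,1.5],"delta_rot":[0,0,0],"hand":1},{"xyz":[0,0,1.5],"delta_rot":[0,0,0],"hand":1},{"xyz":[0,0,1.5],"delta_rot":[0,0,0],"hand":1}]'
```

```text
time_s: 10.5
position: [0.4949, -0.1106, 0.0792]
tcp_rot: [[0.559, -0.829, 0.001], [-0.829, -0.559, -0.002], [0.002, -0.0, -1.0]]
force: [-2.7, 1.6, 15.6]
opening: 0.002
grasp_force: 7.8
```

Hard stop felt (15.6 N, no further travel). Release and back off.

```bash
python3 -m handwheel '[{"xyz":[0,0,-5],"delta_rot":[0,0,0],"hand":1},{"xyz":[0,0,-12],"delta_rot":[0,0,0],"hand":1},{"xyz":[0,0,-30],"delta_rot":[0,0,0],"hand":1},{"xyz":[0,0,-60],"delta_rot":[0,0,0],"hand":1},{"xyz":[0,0,-100],"delta_rot":[0,0,0],"hand":1}]'
python3 -m handwheel '[{"xyz":[40,40,0],"delta_rot":[0,0,0],"hand":1},{"xyz":[80,80,0],"delta_rot":[0,0,0],"hand":1},{"xyz":[120,120,0],"delta_rot":[0,0,0],"hand":1},{"xyz":[150,150,0],"delta_rot":[0,0,0],"hand":1},{"xyz":[150,150,0],"delta_rot":[0,0,0],"hand":1}]'
python3 -c "
from h import *
import cv2
b=vision.capture('scene')[110:310,215:415,::-1]
cv2.imwrite('pics/i.png',cv2.resize(b,(600,600),interpolation=2))
p=[.5085,-.1742,.2029]
for l in [L['dia'],L['but'],(.03,-.035,.087)]: print(((proj('scene',W(p,l))-[215,110])*3).round())"
```

```text
time_s: 11.12
position: [0.4945, -0.1105, 0.1777]
tcp_rot: [[0.559, -0.829, -0.001], [-0.829, -0.559, -0.001], [0.0, 0.001, -1.0]]
force: [0.5, -0.2, 0.1]
opening: 0.008
grasp_force: 0.0
time_s: 11.75
position: [0.4543, -0.3226, 0.1779]
tcp_rot: [[0.556, -0.831, 0.003], [-0.831, -0.556, -0.004], [0.005, 0.0, -1.0]]
force: [0.8, 0.4, 0.2]
opening: 0.003
grasp_force: 0.0
[174. 183.]
[272. 193.]
[185. 160.]
```

View pics/i.png

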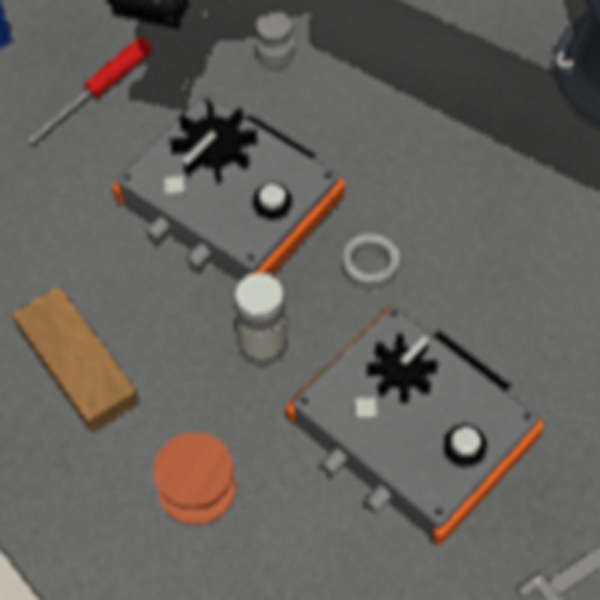

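The picture shows the bar running from (213,135) to (186,161), straight at the diamond at (174,184). The button is up at (272,197), and the unit sits where the first fit put it.

```bash
python3 -c "
from rig import workorder
print(workorder.hand_in())"
```

```text
the job is handed in; nothing more can be done
None
```

I turned the larger wheel two clicks clockwise so its bar points at the diamond, then pressed that unit's button to its stop and let it come back up; the final picture shows the unit still in place, and the job is handed in (no verdict was returned).

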